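# Make up two colour kits for the dyeing table

## Robot

A 7-joint arm with a two-finger parallel gripper is mounted at the origin on the work surface. World frame = base frame: x ahead of the robot, y to its left, z up, the work surface at z = 0. Lengths are in mm, angles in rad, forces in N, time in s.
With the tool pointing down it reaches from about 350 to 900 mm from the base axis. Payload 19.9 kg.
Tool frame: the origin (TCP) lies at the very end of the fingers, on their centre line; the grasp point (between the pads) lies 19 mm behind it; z points along the fingers, y is the line along which they close (so a half turn about z gives the same grasp; the last joint's range is limited). The gripper opens to 94 mm and grips with 3 to 60 N. Pads are 16 mm wide; open, the fingers measure 119 mm over their backs; the gripper's body (75 mm by 177 mm) begins 78 mm behind the grasp point.
Start: joints at [-1.187, 0.417, -0.01, 1.614, 0.005, 1.111, -0.053], TCP at [258.143, 569.175, 205.425] pointing down, gripper open.
Joint ranges: [-2.81, 2.81], [-0.39, 2.02], [-1.27, 1.25], [0.06, 2.57], [-1.19, 4.33], [0.19, 2], [-2.82, 2.82]. Speed limits (rad/s): [1.89, 1.89, 2.39, 2.39, 3.01, 3.01, 3.01].

## Interface

Orientations are given as a unit quaternion [x, y, z, w].
In Python, from bench import manip gives the robot as it stands.
- The arm moves only by the shell command python3 -m inch 'ROWS' [OPENING] [FORCE]. ROWS is JSON, a list of rows, each an object with "dp": the shift along the tool's x, y, z in cm, a list of three; "angular": the turn, a rotation vector about the tool's x, y, z in rad, a list of three. A call has 1 to 12 rows; each row is the pose to reach, as a shift and turn from the pose commanded when the call began, along the tool's axes at that moment; what a row does not reach only later rows make up. A row lasts 1/12 s, in which the tool goes at most 41.7 mm and 7.16 degrees, less where a joint would pass 70% of its speed; a pose out of reach is approached as far as the arm can. A call with a gripper value outside its range is refused whole. OPENING is the finger opening in cm, from 0 to 9.4, set as the call begins (- or left out, the last holds). The fingers move at their own pace and stop on an object; FORCE is the grip in N (left out, the last holds). Time passes only in rows, so rows that repeat a pose let the fingers close. It gives the time, the measured TCP pose, the force, the opening and the grip force at its end, in the units of the state.
- manip.sense(): the state, without advancing time (a new reading comes with each control period).
- manip.snapshot(name): name is "scene" or "top" or "wrist"; returns a dict with "frame" (420x560x3 uint8, red, green, blue), "camera_matrix" (3x3 intrinsics, pixels), "dist" ([k1, k2, p1, p2, k3] as OpenCV has them; the pictures are not rectified), "pose" (4x4, takes a point from camera to world coordinates). Camera axes: x right, y down, z forward; pixel columns grow to the right and rows downward; lengths in mm; the calibration is good to about 2 mm. A picture is of the moment at which its call begins. There is no depth.
- manip.close_job(): hands the job in; it is judged then, once.
Trained networks look in the newest picture that a camera, given by its name, has taken for a name from the list of things; names that differ only in an ending like _2 or _b are one class to them, and where a whole thing is asked for, a point or a joint stands for the part that bears it (a point fixed in the world has none). Each returns a list of dicts, best first, with "score" (0 to 1); they miss things now and then, are a little off and sometimes report something else, mostly with a low value. They report only what shows in the picture. A call takes as long as a camera call.
- manip.look_for(target, camera): "xy" ([column, row] in pixels, amid what is visible of it).
The state is a dict: "time": time; "joints": joint angles; "joint_vel": joint speeds; "joint_efforts": joint torques, N m; "tcp_pos": TCP position; "eef_rot": TCP orientation; "contact_force": force on the tool from outside, world axes, zero at the start; "torque": the same for the moment, N m; "grip_width": finger opening in mm; "gripper_force": force on a finger pad.
Only numpy, scipy, OpenCV 4.12 (cv2) and the standard library are available. Lean on these libraries where they do the work, as an engineer would, in place of code of your own. Each camera call takes 0.05 s, during which the arm holds its last target. There are 200 camera calls.

## Task

Make up the two colour kits for the dyers: in the three-bay carrier stand the large pouring can in the big end bay, the capped bottle in the middle bay and the small steel measuring cup in the small end bay; in the two-bay carrier stand the small pouring can in the bay farther from the robot and the squat jar in the nearer one. Keep everything upright all the way, turn each can so that its spout points out over the end of its carrier, and leave all standing flat on the bay floors.

Things in the scene. Friction and masses are not known exactly. Their poses are not given: they have to be found in the camera images.
- big_can: Large pouring can: open dark steel cylinder, 66 mm across, 90 high, 0.26 kg. Origin: centre of the underside; z up, x to the spout, at the start roughly away from the robot. Thin spout from 38 mm height on the wall to its tip 100 mm from the axis, 93 high; behind (-x) a wire handle out to 57 mm from the axis, 35 to 80 high. Grip across the body, along its y.
- small_can: Small pouring can of the same make: 54 mm across, 62 high, 0.16 kg. Origin: centre of the underside; z up, x to the spout, at the start roughly away from the robot. Spout from 26 mm height to its tip 80 mm from the axis, 65 high; behind (-x) a wire handle out to 51 mm from the axis, 24 to 56 high. Grip across the body, along its y.
- bottle: Capped white plastic bottle, round, 60 mm across up to 70 mm height, then a shoulder and a black cap 36 mm across; 100 mm high in all. Origin: centre of the underside, z up. About 0.28 kg.
- jar: Squat round amber glass jar with a flat steel screw lid, 62 mm across (lid 64 mm, from 42 mm height up), 60 mm high. Origin: centre of the underside, z up. About 0.24 kg.
- cup: Small open steel measuring cup, plain straight cylinder 42 mm across, 64 mm high, three dark rings round it. Origin: centre of the underside, z up. About 0.09 kg.
- carrier3: Low wooden carrier, three bays in a row, 282 (x) by 108 (y) mm, 1.4 kg, loose; x roughly away from the robot. Origin: centre of the underside. Floor top at 8 mm; walls 7 mm thick, tops at 28 mm. Bays, centred on y = 0: big end bay at x = +81 mm, inside 106 by 94 mm; middle bay at x = -21, 84 by 94; small end bay at x = -102, 64 by 66 (darker cleats narrow it). Wire grip on each end.
- carrier2: Low wooden carrier, two equal bays in a row, 201 (x) by 106 (y) mm, 1.2 kg, loose on the table; x roughly away from the robot. Origin: centre of the underside. Floor top at 8 mm; walls 7 mm thick, tops at 28 mm. Bays, centred on y = 0: far bay at x = +48.5 mm, near bay at x = -48.5 mm, each inside 90 (x) by 92 (y) mm. Wire grip on each end.

How it is judged:
By the outcome, as a careful person would: the job done as asked, in the order asked, and still so for the second after the job is handed in, with the robot touching nothing.
It also fails if it takes over 144 s, if anything falls off the work surface, if the arm or the gripper's body presses on something with over 40 N, if the wrist force passes 120 N, or if a joint passes its speed limit or range.

## Working session

There is one attempt and no reset: what is moved stays moved. The work goes in short steps, Python scripts to look and compute and a shell command to move; the robot and the scene stay as the last step left them, time stands still between calls to the robot, and variables do not carry over. Pictures are saved under pics/ and viewed, at most 15 in all, crops included, and the job is handed in when it is done.

```bash
mkdir -p pics; ls
python3 - <<'E'
from bench import manip
import cv2
s=manip.sense();print(s)
for n in["scene","top"]:
    d=manip.snapshot(n);cv2.imwrite(f"pics/{n}0.png",d["frame"][:,:,::-1]);print(n,d["camera_matrix"],d["dist"],d["pose"])
    for t in["big_can","small_can","bottle","jar","cup","carrier3","carrier2"]:
        print(t,[(x["xy"],x["score"]) for x in manip.look_for(t,n)][:3])
E
```

```text
pics
{'time': 0.0, 'joints': array([-1.1864971 ,  0.4179777 , -0.01027048,  1.61418568,  0.00471142,
        1.11066455, -0.05300187]), 'joint_vel': array([ 3.31617198e-04,  1.38259320e-03,  2.97237201e-04,  4.68432091e-04,
        3.20174576e-05, -1.98019181e-03,  9.33312153e-05]), 'joint_efforts': array([-9.73611873e-05, -8.51233363e+01,  6.38861172e-01, -4.25991333e+01,
       -4.89072804e-02,  1.84845098e-02,  1.42823715e-04]), 'tcp_pos': array([258.03346303, 568.83717411, 204.81827286]), 'eef_rot': array([ 2.11303799e-01,  9.77420246e-01, -6.01946266e-04, -7.17605143e-05]), 'contact_force': array([ 0.91974783, -0.02948858,  0.62415425]), 'torque': array([0.00616848, 0.06925863, 0.01760416]), 'gripper_force': 0.0, 'grip_width': 94.1939466372656}
scene [[387.5526978    0.         279.07362945]
 [  0.         387.5526978  206.67099682]
 [  0.           0.           1.        ]] [0.01335295 0.         0.         0.         0.        ] [[-4.67980236e-01  7.51775667e-01 -4.64572756e-01  9.39181969e+02]
 [ 8.83652324e-01  3.90701093e-01 -2.57897706e-01  2.52461631e+02]
 [-1.23721364e-0
[... 548 characters left out ...]
           1.        ]] [-0.09449377  0.          0.          0.          0.        ] [[-2.42492075e-02 -9.92016228e-01  1.23756935e-01  4.16248344e+02]
 [-9.99470478e-01  2.13703386e-02 -2.45371643e-02  1.73726073e+01]
 [ 2.16965376e-02 -1.24286409e-01 -9.92009148e-01  8.57965392e+02]
 [ 0.00000000e+00  0.00000000e+00  0.00000000e+00  1.00000000e+00]]
big_can [([221.2, 175.2], 0.75)]
small_can [([313.7, 176.0], 0.97), ([138.9, 240.7], 0.41)]
bottle [([282.5, 257.1], 0.78)]
jar [([218.7, 252.8], 0.64), ([314.4, 174.6], 0.62), ([398.3, 226.5], 0.22)]
cup [([337.9, 254.6], 0.63)]
carrier3 [([399.4, 226.2], 0.97), ([140.0, 243.2], 0.76)]
carrier2 [([399.4, 226.2], 0.97), ([140.0, 243.2], 0.76)]
```

View pics/scene0.png

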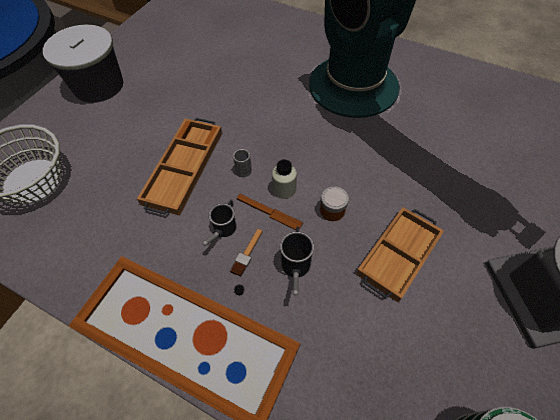

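View pics/top0.png

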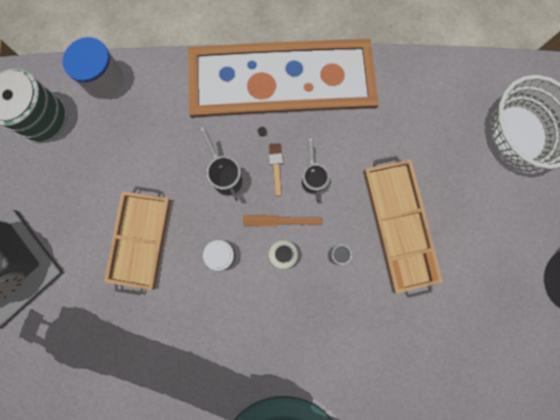

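The scene picture matches the top one. In the top view the big can is at (223,175), the small can at (316,178), the jar at (218,255), the bottle at (283,255) and the cup at (341,255). Carrier2 is on the left at (138,241) and carrier3 on the right at (402,226), with its big bay at the far end. Next I measure on metric orthophotos.

```bash
cat > h.py <<'E'
import numpy as np,cv2
from scipy.spatial.transform import Rotation as R
from bench import manip
def ray(d,uv,z):
    p=cv2.undistortPoints(np.array([[uv]],float),d["camera_matrix"],d["dist"])[0,0]
    v=d["pose"][:3,:3]@[p[0],p[1],1];o=d["pose"][:3,3];return (o+v*(z-o[2])/v[2])[:2]
def ortho(d,z,x0,x1,y0,y1,s):
    # image: up=+x, left=+y ; px (c,r) -> y=y1-c/s, x=x1-r/s
    r,c=np.mgrid[0:int((x1-x0)*s),0:int((y1-y0)*s)]
    P=np.stack([x1-r/s,y1-c/s,np.full(r.shape,z)],-1).reshape(-1,3).astype(float)
    T=np.linalg.inv(d["pose"]);rv=cv2.Rodrigues(T[:3,:3])[0]
    q=cv2.projectPoints(P,rv,T[:3,3],d["camera_matrix"],d["dist"])[0].reshape(*r.shape,2).astype(np.float32)
    return cv2.remap(np.ascontiguousarray(d["frame"]),q[...,0],q[...,1],cv2.INTER_CUBIC)
def go(x,y,z,yaw=None):
    "print dp (cm) and turn for a world target, tool down; yaw of tool x in deg"
    s=manip.sense();M=R.from_quat(s["eef_rot"]).as_matrix()
    D=np.array([x,y,z])-s["tcp_pos"];dp=M.T@D/10
    y0=np.degrees(np.arctan2(M[1,0],M[0,0]));a=np.zeros(3)
    if yaw is not None:
        c,si=np.cos(np.radians(yaw)),np.sin(np.radians(yaw))
        G=np.array([[c,si,0],[si,-c,0],[0,0,-1]]);a=R.from_matrix(M.T@G).as_rotvec()
    print("dp",dp.round(2),"ang",a.round(3),"yaw now",y0.round(1),"tcp",s["tcp_pos"].round(1),"dist",np.linalg.norm(D).round())
E
python3 - <<'E'
from h import *
d=manip.snapshot("top");np.save("top0.npy",d,allow_pickle=True)
X=(330,730);Y=(-330,330)
C={"big_can":((221,175),90,66),"small_can":((315,177),62,54),"bottle":((282.5,256),100,36),"jar":((218.5,253),60,64),"cup":((340,254),64,42)}
for n,(uv,h,D) in C.items():
    w=ray(d,uv,h);s=4
    o=cv2.cvtColor(ortho(d,h,w[0]-60,w[0]+60,w[1]-60,w[1]+60,s),cv2.COLOR_RGB2GRAY);o=cv2.GaussianBlur(o,(0,0),3)
    c=cv2.HoughCircles(o,cv2.HOUGH_GRADIENT_ALT if 0 else cv2.HOUGH_GRADIENT,1.5,20,param1=60,param2=15,minRadius=int(D*s/2*.9),maxRadius=int(D*s/2*1.1))
    print(n,w.round(1),[] if c is None else [( (w[0]+60-q[1]/s).round(1),(w[1]+60-q[0]/s).round(1),(q[2]/s).round(1)) for q in c[0][:3]])
o=ortho(d,28,*X,*Y,1.2)[:,:,::-1].copy()
hsv=cv2.cvtColor(o,cv2.COLOR_BGR2HSV);m=cv2.inRange(hsv,(8,70,90),(25,255,255));m=cv2.morphologyEx(m,cv2.MORPH_CLOSE,np.ones((9,9)))
for k in cv2.findContours(m,0,2)[0]:
    if cv2.contourArea(k)>8000:
        r=cv2.minAreaRect(k);print("rect x,y",X[1]-r[0][1]/1.2,Y[1]-r[0][0]/1.2,np.array(r[1])/1.2,r[2]);cv2.drawContours(o,[np.int32(cv2.boxPoints(r))],0,(0,255,0),1)
cv2.imwrite("pics/o28.png",o)
E
```

```text
big_can [603.4 113.2] [(np.float64(609.6), np.float64(108.9), np.float32(30.4)), (np.float64(605.4), np.float64(105.5), np.float32(35.6)), (np.float64(614.1), np.float64(105.5), np.float32(35.2))]
small_can [601.9 -82.7] [(np.float64(604.4), np.float64(-85.5), np.float32(24.8)), (np.float64(602.1), np.float64(-81.0), np.float32(26.7))]
bottle [435.5  -8. ] [(np.float64(440.6), np.float64(-10.0), np.float32(17.2))]
jar [445.7 123. ] [(np.float64(441.8), np.float64(124.3), np.float32(31.6))]
cup [ 437.6 -128.6] []
rect x,y 478.6993153889974 299.59847768147785 [ 96.99237823 202.60637919] 10.056276321411133
rect x,y 499.3772888183594 -278.7098693847656 [284.52735901 116.8281428 ] 79.2156982421875
```

View pics/o28.png

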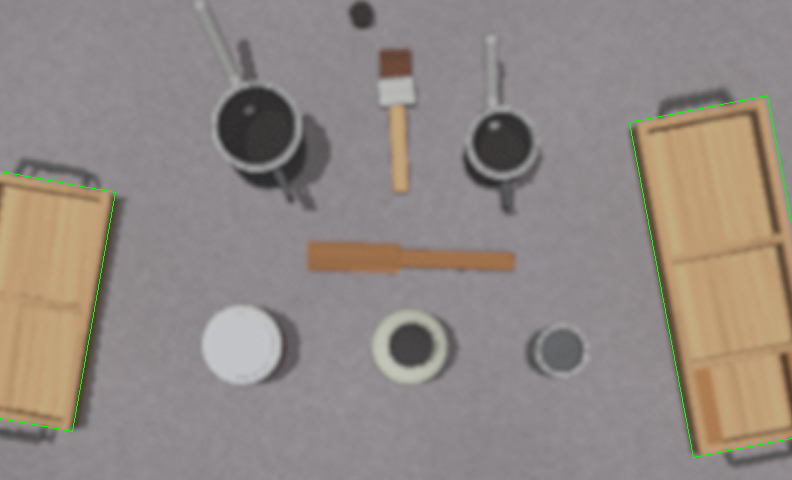

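The orthophoto shows both cans with thin spouts pointing away from the robot: big tip at (200,3), small tip at (490,37). The carriers are cut at the picture edges, so I widen it and overlay the fits to check them.

Run:
```python
from h import *
d=np.load("top0.npy",allow_pickle=True).item()
E={"big_can":(607,108,90,33),"small_can":(603,-82,62,27),"bottle":(440.6,-10,100,18),"jar":(442,124.3,60,32),"cup":(438,-128.6,64,21)}
tiles=[]
for n,(x,y,h,r) in E.items():
    s=2;w=65
    o=ortho(d,h,x-w,x+w,y-w,y+w,s)[:,:,::-1].copy()
    g=cv2.GaussianBlur(cv2.cvtColor(o,cv2.COLOR_BGR2GRAY),(0,0),1).astype(float)
    gm=np.hypot(cv2.Sobel(g,6,1,0),cv2.Sobel(g,6,0,1));th=np.linspace(0,2*np.pi,180)
    best=max(((cv2.remap(gm.astype(np.float32),np.float32((w-dy)*s+r*s*np.cos(th))[None],np.float32((w-dx)*s+r*s*np.sin(th))[None],1).mean(),dx,dy) for dx in np.arange(-10,10.1,.5) for dy in np.arange(-10,10.1,.5)))
    print(n,x+best[1],y+best[2],best[0])
    cv2.circle(o,(int((w-best[2])*s),int((w-best[1])*s)),r*s,(0,255,0),1);tiles.append(o)
X=(330,700);Y=(-400,400)
for lo,hi,nm in((200,400,"c2"),(-400,-180,"c3")):
    s=2;o=ortho(d,28,X[0],X[1],lo,hi,s)[:,:,::-1].copy()
    hsv=cv2.cvtColor(o,cv2.COLOR_BGR2HSV);m=cv2.inRange(hsv,(8,70,80),(25,255,255));m=cv2.morphologyEx(m,cv2.MORPH_CLOSE,np.ones((15,15)))
    k=max(cv2.findContours(m,0,2)[0],key=cv2.contourArea);r=cv2.minAreaRect(k)
    print(nm,X[1]-r[0][1]/s,hi-r[0][0]/s,np.array(r[1])/s,r[2]);cv2.drawContours(o,[np.int32(cv2.boxPoints(r))],0,(0,255,0),1)
    tiles.append(o[:,:360] if 0 else cv2.resize(o,None,fx=.75,fy=.75))
a=np.hstack(tiles[:3]);b=np.hstack(tiles[3:5]);
cv2.imwrite("pics/t1.png",np.vstack([a,np.pad(b,((0,0),(0,260),(0,0)))]));
cv2.imwrite("pics/t2.png",np.hstack([np.pad(t,((0,0),(0,5),(0,0))) for t in tiles[5:]]))
```

```text
big_can 607.0 107.0 73.483025
small_can 600.0 -83.5 66.188934
bottle 440.1 -10.5 83.582
jar 442.0 124.3 65.951485
cup 439.5 -127.6 35.411903
c2 479.39305114746094 304.4222946166992 [112.5069046  203.60906982] 9.909499168395996
c3 499.086181640625 -277.24486541748047 [284.87582397 114.01338959] 79.09497833251953
```

View pics/t1.png

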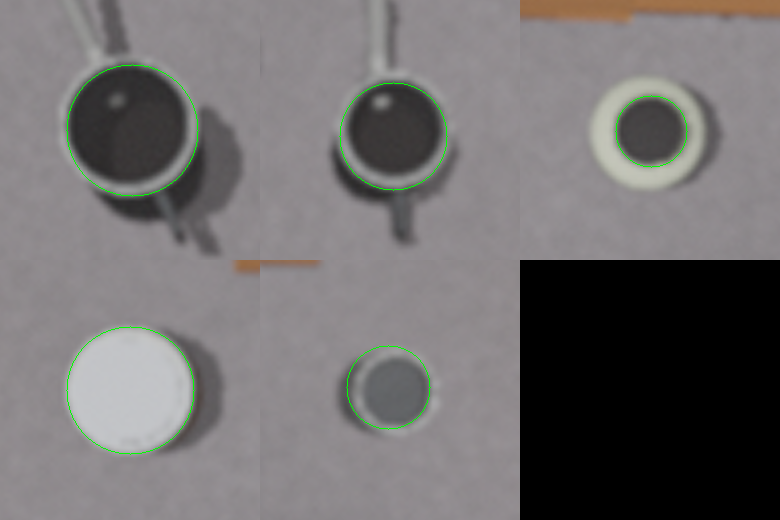

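View pics/t2.png

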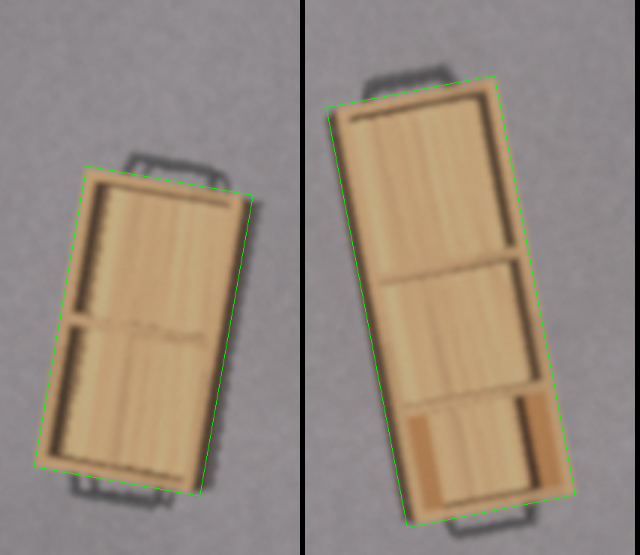

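```bash
python3 -c "
from h import *
go(608,107.5,200,205)"; python3 -m inch --help | head -20
```

```text
dp [-50.93 -27.6    0.55] ang [-0.     0.    -0.862] yaw now 155.6 tcp [258.1 569.2 205.4] dist 579.0invalid input: not JSON, or not a number
```

```bash
python3 -m inch '[{"dp":[-3.5,-1.9,0],"angular":[0,0,-0.07]},{"dp":[-7,-3.8,0],"angular":[0,0,-0.14]},{"dp":[-10.5,-5.7,0],"angular":[0,0,-0.21]},{"dp":[-14,-7.6,0],"angular":[0,0,-0.28]},{"dp":[-17.5,-9.5,0],"angular":[0,0,-0.35]},{"dp":[-21,-11.4,0],"angular":[0,0,-0.42]},{"dp":[-24.5,-13.3,0],"angular":[0,0,-0.49]},{"dp":[-28,-15.2,0],"angular":[0,0,-0.56]},{"dp":[-31.5,-17.1,0],"angular":[0,0,-0.63]},{"dp":[-35,-19,0],"angular":[0,0,-0.7]},{"dp":[-38.5,-20.9,0],"angular":[0,0,-0.78]},{"dp":[-42,-22.8,0],"angular":[0,0,-0.86]}]' 9.4 30; python3 -c "
from h import *
go(608,107.5,160,205)"
```

```text
time: 1.85
tcp_pos: [547.4, 186.3, 205.7]
eef_rot: [-0.217, 0.976, 0.0, 0.0]
contact_force: [0.7, 0.8, 0.2]
grip_width: 93.8
gripper_force: 0.0
dp [-2.14 -9.71  4.57] ang [-0.     0.     0.002] yaw now -154.9 tcp [547.4 186.3 205.7] dist 109.0
```

```bash
python3 -m inch '[{"dp":[-0.7,-3.2,0],"angular":[0,0,0]},{"dp":[-1.4,-6.4,0],"angular":[0,0,0]},{"dp":[-2.1,-9.7,0],"angular":[0,0,0]},{"dp":[-2.1,-9.7,2],"angular":[0,0,0]},{"dp":[-2.1,-9.7,4.5],"angular":[0,0,0]},{"dp":[-2.1,-9.7,4.5],"angular":[0,0,0]}]'
python3 - <<'E'
from h import *
go(608,107.5,48,205)
d=manip.snapshot("wrist");cv2.imwrite("pics/w1.png",d["frame"][:,:,::-1]);print(d["pose"].round(2))
for t in["big_can"]:
  for x in manip.look_for(t,"wrist"): print(x, ray(d,x["xy"],60))
E
```

```text
time: 2.35
tcp_pos: [604.5, 108.0, 156.4]
eef_rot: [-0.215, 0.977, -0.0, -0.003]
contact_force: [-1.2, 0.5, 0.0]
grip_width: 94.1
gripper_force: 0.0
dp [-0.36 -0.21 10.84] ang [ 0.001 -0.005 -0.003] yaw now -155.2 tcp [604.5 108.  156.4] dist 108.0
[[-4.2000e-01  8.8000e-01  2.3000e-01  5.3790e+02]
 [ 9.1000e-01  4.1000e-01  1.1000e-01  7.7850e+01]
 [ 0.0000e+00  2.5000e-01 -9.7000e-01  3.3578e+02]
 [ 0.0000e+00  0.0000e+00  0.0000e+00  1.0000e+00]]
{'xy': [276.5, 228.7], 'score': 0.61} [617.67731056 114.11675105]
```

View pics/w1.png

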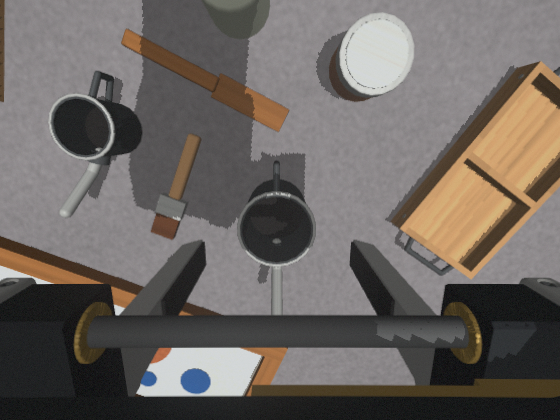

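The wrist picture shows the big can's rim centred near (277,228), midway between the fingers at about (205,250) and (350,250). Its spout runs straight along the tool axis, so the yaw is right; now the rim position.

```bash
python3 - <<'E'
from h import *
d=manip.snapshot("wrist")
for p in[(277,228),(239,228),(315,228),(277,191),(277,266)]: print(p,ray(d,p,90).round(1))
E
python3 -m inch '[{"dp":[-0.3,-0.1,1.5],"angular":[0,0,0]},{"dp":[-0.3,-0.1,3.5],"angular":[0,0,0]},{"dp":[-0.3,-0.1,5.5],"angular":[0,0,0]},{"dp":[-0.3,-0.1,7.5],"angular":[0,0,0]},{"dp":[-0.3,-0.1,9.5],"angular":[0,0,0]},{"dp":[-0.3,-0.1,10.5],"angular":[0,0,0]},{"dp":[-0.3,-0.1,10.8],"angular":[0,0,0]},{"dp":[-0.3,-0.1,10.8],"angular":[0,0,0]}]'
```

```text
(277, 228) [611.2 112. ]
(239, 228) [625.4  81.5]
(315, 228) [597.1 142.4]
(277, 191) [581.1  98. ]
(277, 266) [644.3 127.3]
time: 3.17
tcp_pos: [609.8, 109.5, 53.1]
eef_rot: [-0.216, 0.976, -0.0, 0.0]
contact_force: [-0.4, -0.7, 0.2]
grip_width: 93.8
gripper_force: 0.0
```

```bash
python3 -m inch '[{"dp":[0,0,0.2],"angular":[0,0,0]},{"dp":[0,0,0.2],"angular":[0,0,0]},{"dp":[0,0,0.2],"angular":[0,0,0]},{"dp":[0,0,0.2],"angular":[0,0,0]},{"dp":[0,0,0.2],"angular":[0,0,0]},{"dp":[0,0,0.2],"angular":[0,0,0]},{"dp":[0,0,0.2],"angular":[0,0,0]},{"dp":[0,0,0.2],"angular":[0,0,0]},{"dp":[0,0,0.2],"angular":[0,0,0]},{"dp":[0,0,0.2],"angular":[0,0,0]}]' 5.5 30
```

```text
time: 4.0
tcp_pos: [609.8, 109.3, 51.0]
eef_rot: [-0.215, 0.977, -0.0, 0.0]
contact_force: [-1.3, -0.1, 7.1]
grip_width: 66.9
gripper_force: 30.0
```

```bash
python3 -m inch '[{"dp":[0,0,-0.5],"angular":[0,0,0]},{"dp":[0,0,-1.5],"angular":[0,0,0]},{"dp":[0,0,-3],"angular":[0,0,0]},{"dp":[0,0,-5],"angular":[0,0,0]},{"dp":[0,0,-7],"angular":[0,0,0]},{"dp":[0,0,-9],"angular":[0,0,0]},{"dp":[0,0,-11],"angular":[0,0,0]},{"dp":[0,0,-12],"angular":[0,0,0]},{"dp":[0,0,-12.5],"angular":[0,0,0]},{"dp":[0,0,-12.5],"angular":[0,0,0]}]'; python3 -c "
from h import *
go(581.5,-264.5,176,191)"
```

```text
time: 4.83
tcp_pos: [609.7, 109.3, 176.3]
eef_rot: [-0.215, 0.977, -0.0, 0.001]
contact_force: [0.2, 0.1, -2.8]
grip_width: 66.6
gripper_force: 30.0
dp [ 1.829e+01 -3.273e+01  2.000e-02] ang [-0.     0.001  0.242] yaw now -155.1 tcp [609.7 109.3 176.3] dist 375.0
```

```bash
python3 -m inch '[{"dp":[0.7,-1.3,0],"angular":[0,0,0.01]},{"dp":[2.1,-3.8,0],"angular":[0,0,0.03]},{"dp":[4,-7.1,0],"angular":[0,0,0.05]},{"dp":[6,-10.7,0],"angular":[0,0,0.08]},{"dp":[8,-14.3,0],"angular":[0,0,0.11]},{"dp":[10,-17.9,0],"angular":[0,0,0.14]},{"dp":[12,-21.4,0],"angular":[0,0,0.17]},{"dp":[14,-25,0],"angular":[0,0,0.19]},{"dp":[15.8,-28.2,0],"angular":[0,0,0.21]},{"dp":[17.2,-30.7,0],"angular":[0,0,0.23]},{"dp":[18,-32.2,0],"angular":[0,0,0.24]},{"dp":[18.3,-32.7,0],"angular":[0,0,0.242]}]';python3 -m inch '[{"dp":[0,0,0],"angular":[0,0,0]},{"dp":[0,0,0],"angular":[0,0,0]}]'
python3 - <<'E'
from h import *
go(581.5,-264.5,58,190.9)
d=manip.snapshot("wrist");cv2.imwrite("pics/w2.png",d["frame"][:,:,::-1]);np.save("w2.npy",d,allow_pickle=True)
E
```

```text
time: 5.83
tcp_pos: [579.4, -267.9, 174.2]
eef_rot: [-0.094, 0.996, -0.0, -0.001]
contact_force: [0.8, -0.5, -3.2]
grip_width: 67.0
gripper_force: 30.0
time: 6.0
tcp_pos: [581.0, -263.1, 174.7]
eef_rot: [-0.097, 0.995, 0.0, -0.0]
contact_force: [-0.0, 1.3, -2.8]
grip_width: 67.0
gripper_force: 30.0
dp [-0.03 -0.16 11.67] ang [ 0.001 -0.001  0.003] yaw now -168.9 tcp [ 581.  -263.1  174.7] dist 117.0
```

View pics/w2.png

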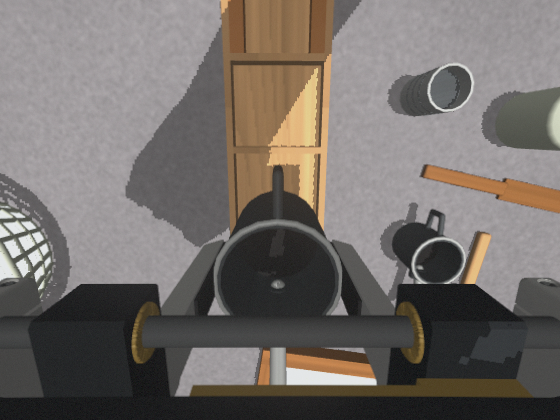

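The can hangs straight over the carrier. The carrier's dividers show at rows 57 (x about 226–330) and 148 (x 228–328), centred near column 278 and square with the tool. I use them to refine the carrier's pose.

Run:
```python
from h import *
d=np.load("w2.npy",allow_pickle=True).item()
a=ray(d,(278.5,149),28);b=ray(d,(278,57),28)
L=[ray(d,(x,y),28) for x,y in((228,149),(329,149),(224.5,57),(331.5,57))]
print(a,b,np.linalg.norm(a-b),np.degrees(np.arctan2(*(a-b)[::-1])),np.linalg.norm(L[0]-L[1]),np.linalg.norm(L[2]-L[3]),np.array(L).round(1))
u=(a-b)/np.linalg.norm(a-b);c=(a+b)/2+u*21;print("centre",c,[ (n,(c+u*x).round(1)) for n,x in(("big",83),("mid",-21),("cup",-102))])
```

```text
[ 522.82132744 -272.30125331] [ 435.08618105 -290.16511902] 89.5353204678501 11.508746744513173 108.68363376933092 106.57280068826842 [[ 533.3 -325.6]
 [ 512.3 -219. ]
 [ 445.4 -342.4]
 [ 424.8 -237.9]]
centre [ 499.53153366 -277.0433181 ] [('big', array([ 580.9, -260.5])), ('mid', array([ 479. , -281.2])), ('cup', array([ 399.6, -297.4]))]
```

```bash
python3 -m inch '[{"dp":[0,0,1],"angular":[0,0,0]},{"dp":[0,0,2.5],"angular":[0,0,0]},{"dp":[0,0,4],"angular":[0,0,0]},{"dp":[0,0,5.5],"angular":[0,0,0]},{"dp":[0,0,7],"angular":[0,0,0]},{"dp":[0,0,8.5],"angular":[0,0,0]},{"dp":[0,0,9.8],"angular":[0,0,0]},{"dp":[0,0,10.7],"angular":[0,0,0]},{"dp":[0,0,11],"angular":[0,0,0]},{"dp":[0,0,11.1],"angular":[0,0,0]},{"dp":[0,0,11.2],"angular":[0,0,0]},{"dp":[0,0,11.2],"angular":[0,0,0]}]'; python3 -m inch '[{"dp":[0,0,0.1],"angular":[0,0,0]},{"dp":[0,0,0.1],"angular":[0,0,0]},{"dp":[0,0,0.2],"angular":[0,0,0]},{"dp":[0,0,0.2],"angular":[0,0,0]}]'
```

```text
time: 7.05
tcp_pos: [581.4, -264.5, 64.0]
eef_rot: [-0.096, 0.995, -0.0, 0.0]
contact_force: [-0.3, -1.1, -2.9]
grip_width: 66.9
gripper_force: 30.0
time: 7.38
tcp_pos: [581.0, -264.4, 61.5]
eef_rot: [-0.096, 0.995, -0.0, 0.0]
contact_force: [1.3, 0.4, -3.0]
grip_width: 66.9
gripper_force: 30.0
```

```bash
python3 -m inch '[{"dp":[0,0,0.1],"angular":[0,0,0]},{"dp":[0,0,0.1],"angular":[0,0,0]},{"dp":[0,0,0.2],"angular":[0,0,0]},{"dp":[0,0,0.2],"angular":[0,0,0]},{"dp":[0,0,0.25],"angular":[0,0,0]},{"dp":[0,0,0.25],"angular":[0,0,0]}]'
```

```text
time: 7.88
tcp_pos: [581.0, -264.4, 59.1]
eef_rot: [-0.096, 0.995, -0.0, -0.0]
contact_force: [-1.7, -0.1, -0.8]
grip_width: 66.9
gripper_force: 30.0
```

```bash
python3 -m inch '[{"dp":[0,0,0.05],"angular":[0,0,0]},{"dp":[0,0,0.1],"angular":[0,0,0]},{"dp":[0,0,0.1],"angular":[0,0,0]}]'; python3 -m inch '[{"dp":[0,0,0],"angular":[0,0,0]},{"dp":[0,0,0],"angular":[0,0,0]},{"dp":[0,0,0],"angular":[0,0,0]},{"dp":[0,0,0],"angular":[0,0,0]},{"dp":[0,0,-1],"angular":[0,0,0]},{"dp":[0,0,-3],"angular":[0,0,0]},{"dp":[0,0,-6],"angular":[0,0,0]},{"dp":[0,0,-9],"angular":[0,0,0]},{"dp":[0,0,-11],"angular":[0,0,0]},{"dp":[0,0,-12],"angular":[0,0,0]},{"dp":[0,0,-12],"angular":[0,0,0]}]' 8.8; python3 -c "
from h import *
go(440.5,-10.3,175,180)"
```

```text
time: 8.13
tcp_pos: [581.2, -264.4, 59.0]
eef_rot: [-0.096, 0.995, 0.0, 0.0]
contact_force: [-5.7, 3.5, 14.3]
grip_width: 66.7
gripper_force: 30.0
time: 9.05
tcp_pos: [582.0, -264.9, 180.6]
eef_rot: [-0.096, 0.995, -0.001, 0.002]
contact_force: [0.3, -0.2, 0.1]
grip_width: 87.8
gripper_force: 0.0
dp [ 9.03 27.69  0.48] ang [-0.002  0.003  0.192] yaw now -169.0 tcp [ 582.  -264.9  180.6] dist 291.0
```

```bash
python3 -m inch '[{"dp":[1,3.1,0],"angular":[0,0,0]},{"dp":[2.2,6.6,0],"angular":[0,0,0]},{"dp":[3.4,10.4,0],"angular":[0,0,0]},{"dp":[4.6,14.2,0],"angular":[0,0,0]},{"dp":[5.8,18,0],"angular":[0,0,0]},{"dp":[7,21.6,0],"angular":[0,0,0]},{"dp":[8.2,25,0],"angular":[0,0,0]},{"dp":[8.8,27,0],"angular":[0,0,0]},{"dp":[9,27.7,0.4],"angular":[0,0,0]},{"dp":[9,27.7,0.4],"angular":[0,0,0]},{"dp":[9,27.7,0.4],"angular":[0,0,0]}]' 9.4
python3 - <<'E'
from h import *
go(440.5,-10.3,35,191)
d=manip.snapshot("wrist");cv2.imwrite("pics/w3.png",d["frame"][:,:,::-1]);np.save("w3.npy",d,allow_pickle=True)
for t,h in(("bottle",60),("cup",32),("small_can",40),("big_can",45)):
  for x in manip.look_for(t,"wrist"): print(t,x, ray(d,x["xy"],h))
E
```

```text
time: 9.97
tcp_pos: [439.7, -10.3, 173.4]
eef_rot: [-0.096, 0.995, -0.0, -0.001]
contact_force: [0.5, -0.5, 1.1]
grip_width: 94.0
gripper_force: 0.0
dp [-9.000e-02 -1.000e-02  1.383e+01] ang [-0.    -0.001  0.   ] yaw now -169.0 tcp [439.7 -10.3 173.4] dist 138.0
bottle {'xy': [281.8, 209.9], 'score': 0.82} [438.90968831  -5.05209992]
cup {'xy': [167.4, 182.7], 'score': 0.65} [ 439.76418288 -131.48314253]
small_can {'xy': [191.9, 310.0], 'score': 0.78} [585.28224217 -84.96219723]
big_can {'xy': [44.6, 267.8], 'score': 0.78} [ 559.44183223 -252.17735624]
```

View pics/w3.png

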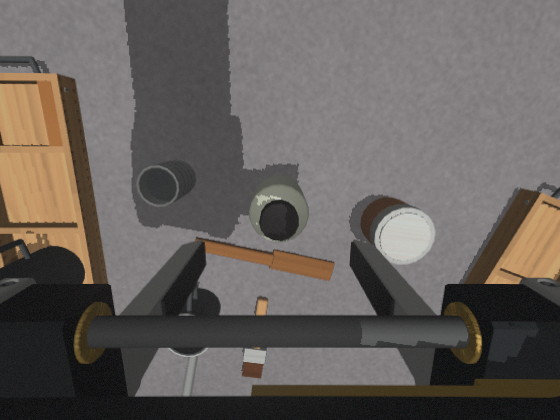

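The bottle's cap is at (279,221), centred between the fingers, and the cup and the standing big can show at left. Descend and grip.

```bash
python3 -m inch '[{"dp":[-0.1,0,1.5],"angular":[0,0,0]},{"dp":[-0.1,0,4],"angular":[0,0,0]},{"dp":[-0.1,0,6.5],"angular":[0,0,0]},{"dp":[-0.1,0,9],"angular":[0,0,0]},{"dp":[-0.1,0,11.5],"angular":[0,0,0]},{"dp":[-0.1,0,13.2],"angular":[0,0,0]},{"dp":[-0.1,0,13.8],"angular":[0,0,0]},{"dp":[-0.1,0,13.8],"angular":[0,0,0]}]'; python3 -m inch '[{"dp":[0,0,0],"angular":[0,0,0]},{"dp":[0,0,0],"angular":[0,0,0]},{"dp":[0,0,0],"angular":[0,0,0]},{"dp":[0,0,0],"angular":[0,0,0]},{"dp":[0,0,0],"angular":[0,0,0]},{"dp":[0,0,0],"angular":[0,0,0]},{"dp":[0,0,0],"angular":[0,0,0]},{"dp":[0,0,0],"angular":[0,0,0]},{"dp":[0,0,0],"angular":[0,0,0]},{"dp":[0,0,0],"angular":[0,0,0]},{"dp":[0,0,0],"angular":[0,0,0]}]' 5 30
```

```text
time: 10.88
tcp_pos: [440.1, -10.0, 34.9]
eef_rot: [-0.096, 0.995, -0.0, -0.001]
contact_force: [0.4, 0.4, 0.4]
grip_width: 93.8
gripper_force: 0.0
time: 11.8
tcp_pos: [441.0, -9.4, 36.4]
eef_rot: [-0.096, 0.995, 0.0, 0.0]
contact_force: [-1.3, 0.5, 9.1]
grip_width: 59.4
gripper_force: 30.0
```

```bash
python3 -m inch '[{"dp":[0,0,-0.5],"angular":[0,0,0]},{"dp":[0,0,-1.5],"angular":[0,0,0]},{"dp":[0,0,-3.5],"angular":[0,0,0]},{"dp":[0,0,-6],"angular":[0,0,0]},{"dp":[0,0,-8.5],"angular":[0,0,0]},{"dp":[0,0,-10.5],"angular":[0,0,0]},{"dp":[0,0,-11.7],"angular":[0,0,0]},{"dp":[0,0,-12],"angular":[0,0,0]},{"dp":[0,0,-12],"angular":[0,0,0]}]'; python3 -c "
from h import *
go(479,-283,156,191)"
```

```text
time: 12.55
tcp_pos: [441.0, -9.5, 156.9]
eef_rot: [-0.096, 0.995, -0.0, 0.001]
contact_force: [0.2, 0.5, -3.8]
grip_width: 60.0
gripper_force: 30.0
dp [  1.5  -27.57   0.1 ] ang [-0.     0.002  0.   ] yaw now -169.0 tcp [441.   -9.5 156.9] dist 276.0
```

```bash
python3 -m inch '[{"dp":[0.1,-1.5,0],"angular":[0,0,0]},{"dp":[0.3,-4,0],"angular":[0,0,0]},{"dp":[0.5,-7,0],"angular":[0,0,0]},{"dp":[0.7,-10.5,0],"angular":[0,0,0]},{"dp":[0.8,-14,0],"angular":[0,0,0]},{"dp":[1,-17.5,0],"angular":[0,0,0]},{"dp":[1.1,-20.8,0],"angular":[0,0,0]},{"dp":[1.3,-23.8,0],"angular":[0,0,0]},{"dp":[1.4,-26,0],"angular":[0,0,0]},{"dp":[1.5,-27.2,0],"angular":[0,0,0]},{"dp":[1.5,-27.6,0],"angular":[0,0,0]},{"dp":[1.5,-27.6,0],"angular":[0,0,0]}]'
python3 - <<'E'
from h import *
go(479,-283,44,191)
d=manip.snapshot("wrist");cv2.imwrite("pics/w4.png",d["frame"][:,:,::-1]);np.save("w4.npy",d,allow_pickle=True)
E
```

```text
time: 13.55
tcp_pos: [478.3, -283.2, 155.1]
eef_rot: [-0.096, 0.995, 0.0, -0.001]
contact_force: [-0.7, -0.3, -3.8]
grip_width: 59.4
gripper_force: 30.0
dp [-0.09  0.   11.11] ang [ 0.001 -0.001 -0.   ] yaw now -169.0 tcp [ 478.3 -283.2  155.1] dist 111.0
```

View pics/w4.png

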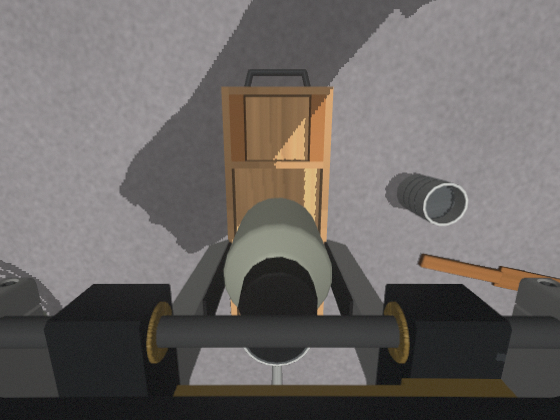

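The bottle is centred (column 278) over the middle bay, between the divider at row 163 and the hidden far divider. Lowering.

```bash
python3 -m inch '[{"dp":[0,0,1],"angular":[0,0,0]},{"dp":[0,0,2.5],"angular":[0,0,0]},{"dp":[0,0,4],"angular":[0,0,0]},{"dp":[0,0,5.5],"angular":[0,0,0]},{"dp":[0,0,7],"angular":[0,0,0]},{"dp":[0,0,8.3],"angular":[0,0,0]},{"dp":[0,0,9.4],"angular":[0,0,0]},{"dp":[0,0,10.2],"angular":[0,0,0]},{"dp":[0,0,10.5],"angular":[0,0,0]},{"dp":[0,0,10.6],"angular":[0,0,0]},{"dp":[0,0,10.6],"angular":[0,0,0]}]'; python3 -m inch '[{"dp":[0,0,0.1],"angular":[0,0,0]},{"dp":[0,0,0.1],"angular":[0,0,0]},{"dp":[0,0,0.2],"angular":[0,0,0]},{"dp":[0,0,0.2],"angular":[0,0,0]}]'
```

```text
time: 14.52
tcp_pos: [478.9, -283.2, 50.2]
eef_rot: [-0.096, 0.995, -0.0, 0.0]
contact_force: [0.5, -1.0, -2.6]
grip_width: 60.1
gripper_force: 30.0
time: 14.85
tcp_pos: [478.8, -283.3, 48.1]
eef_rot: [-0.096, 0.995, -0.0, 0.0]
contact_force: [0.4, 0.1, -2.7]
grip_width: 59.5
gripper_force: 30.0
```

```bash
python3 -m inch '[{"dp":[0,0,0.1],"angular":[0,0,0]},{"dp":[0,0,0.1],"angular":[0,0,0]},{"dp":[0,0,0.2],"angular":[0,0,0]},{"dp":[0,0,0.2],"angular":[0,0,0]},{"dp":[0,0,0.25],"angular":[0,0,0]},{"dp":[0,0,0.3],"angular":[0,0,0]},{"dp":[0,0,0.3],"angular":[0,0,0]}]'
```

```text
time: 15.43
tcp_pos: [478.7, -283.3, 44.9]
eef_rot: [-0.096, 0.995, -0.0, -0.0]
contact_force: [0.6, -0.9, -2.8]
grip_width: 59.3
gripper_force: 30.0
```

```bash
python3 -m inch '[{"dp":[0,0,0.05],"angular":[0,0,0]},{"dp":[0,0,0.1],"angular":[0,0,0]},{"dp":[0,0,0.1],"angular":[0,0,0]},{"dp":[0,0,0.1],"angular":[0,0,0]}]'
```

```text
time: 15.77
tcp_pos: [478.8, -283.4, 44.5]
eef_rot: [-0.096, 0.995, -0.0, 0.0]
contact_force: [-3.3, 2.9, 7.5]
grip_width: 59.5
gripper_force: 30.0
```

Seated. Release, rise and go to the cup.

```bash
python3 -m inch '[{"dp":[0,0,0],"angular":[0,0,0]},{"dp":[0,0,0],"angular":[0,0,0]},{"dp":[0,0,0],"angular":[0,0,0]},{"dp":[0,0,0],"angular":[0,0,0]},{"dp":[0,0,-1],"angular":[0,0,0]},{"dp":[0,0,-3],"angular":[0,0,0]},{"dp":[0,0,-6],"angular":[0,0,0]},{"dp":[0,0,-9],"angular":[0,0,0]},{"dp":[0,0,-11],"angular":[0,0,0]},{"dp":[0,0,-12],"angular":[0,0,0]},{"dp":[0,0,-12],"angular":[0,0,0]}]' 8.4; python3 -c "
from h import *
go(438.5,-131.5,120,191)"
```

```text
time: 16.68
tcp_pos: [479.6, -283.8, 166.4]
eef_rot: [-0.096, 0.995, -0.001, 0.002]
contact_force: [-0.1, -0.5, 0.1]
grip_width: 84.1
gripper_force: 0.0
dp [ 1.14 15.74  4.61] ang [-0.002  0.003  0.   ] yaw now -169.0 tcp [ 479.6 -283.8  166.4] dist 164.0
```

```bash
python3 -m inch '[{"dp":[0.1,1.5,0],"angular":[0,0,0]},{"dp":[0.3,4.5,0],"angular":[0,0,0]},{"dp":[0.6,8,0],"angular":[0,0,0]},{"dp":[0.8,11.5,1],"angular":[0,0,0]},{"dp":[1,14.2,2.5],"angular":[0,0,0]},{"dp":[1.1,15.4,4],"angular":[0,0,0]},{"dp":[1.1,15.7,4.6],"angular":[0,0,0]},{"dp":[1.1,15.7,4.6],"angular":[0,0,0]}]'
python3 - <<'E'
from h import *
for f,p in(("w3",(158.5,185.5)),("w4",(445,204.5))):
  print(ray(np.load(f+".npy",allow_pickle=True).item(),p,64))
go(438.5,-131.5,30,191)
E
```

```text
time: 17.35
tcp_pos: [436.9, -130.7, 116.5]
eef_rot: [-0.096, 0.995, 0.0, -0.001]
contact_force: [0.4, -1.2, 0.0]
grip_width: 83.8
gripper_force: 0.0
[ 436.93278483 -128.98719455]
[ 437.71992775 -130.66623199]
dp [-0.16 -0.11  8.65] ang [ 0.001 -0.003  0.001] yaw now -168.9 tcp [ 436.9 -130.7  116.5] dist 86.0
```

```bash
python3 -m inch '[{"dp":[0,0,1.5],"angular":[0,0,0]},{"dp":[0,0,3.5],"angular":[0,0,0]},{"dp":[0,0,5.5],"angular":[0,0,0]},{"dp":[0,0,7.5],"angular":[0,0,0]},{"dp":[0,0,8.5],"angular":[0,0,0]},{"dp":[0,0,8.6],"angular":[0,0,0]},{"dp":[0,0,8.6],"angular":[0,0,0]}]'; python3 -m inch '[{"dp":[0,0,0],"angular":[0,0,0]},{"dp":[0,0,0],"angular":[0,0,0]},{"dp":[0,0,0],"angular":[0,0,0]},{"dp":[0,0,0],"angular":[0,0,0]},{"dp":[0,0,0],"angular":[0,0,0]},{"dp":[0,0,0],"angular":[0,0,0]},{"dp":[0,0,0],"angular":[0,0,0]},{"dp":[0,0,0],"angular":[0,0,0]},{"dp":[0,0,0],"angular":[0,0,0]},{"dp":[0,0,0],"angular":[0,0,0]},{"dp":[0,0,0],"angular":[0,0,0]},{"dp":[0,0,0],"angular":[0,0,0]}]' 3 20;  python3 -m inch '[{"dp":[0,0,-0.5],"angular":[0,0,0]},{"dp":[0,0,-1.5],"angular":[0,0,0]},{"dp":[0,0,-3.5],"angular":[0,0,0]},{"dp":[0,0,-6],"angular":[0,0,0]},{"dp":[0,0,-8.5],"angular":[0,0,0]},{"dp":[0,0,-9.7],"angular":[0,0,0]},{"dp":[0,0,-10],"angular":[0,0,0]},{"dp":[0,0,-10],"angular":[0,0,0]}]'; python3 -c "
from h import *
go(399.7,-298.5,130,191)"
```

```text
time: 17.93
tcp_pos: [438.0, -132.1, 32.1]
eef_rot: [-0.095, 0.995, -0.0, -0.0]
contact_force: [0.0, -0.1, 0.7]
grip_width: 84.2
gripper_force: 0.0
time: 18.93
tcp_pos: [438.0, -131.2, 32.1]
eef_rot: [-0.096, 0.995, -0.0, 0.0]
contact_force: [-0.2, 1.1, 5.2]
grip_width: 42.3
gripper_force: 20.0
time: 19.6
tcp_pos: [438.3, -131.3, 132.9]
eef_rot: [-0.096, 0.995, -0.0, 0.001]
contact_force: [0.2, -0.8, -0.2]
grip_width: 42.0
gripper_force: 20.0
dp [  6.98 -15.67   0.29] ang [-0.001  0.002  0.   ] yaw now -169.0 tcp [ 438.3 -131.3  132.9] dist 172.0
```

```bash
python3 -m inch '[{"dp":[0.6,-1.2,0],"angular":[0,0,0]},{"dp":[1.8,-4,0],"angular":[0,0,0]},{"dp":[3.2,-7,0],"angular":[0,0,0]},{"dp":[4.6,-10,0],"angular":[0,0,0]},{"dp":[5.8,-13,0],"angular":[0,0,0]},{"dp":[6.6,-15,0],"angular":[0,0,0]},{"dp":[7,-15.7,0],"angular":[0,0,0]},{"dp":[7,-15.7,0],"angular":[0,0,0]},{"dp":[7,-15.7,0],"angular":[0,0,0]}]'
python3 - <<'E'
from h import *
go(399.7,-298,40,191)
d=manip.snapshot("wrist");cv2.imwrite("pics/w5.png",d["frame"][:,:,::-1]);np.save("w5.npy",d,allow_pickle=True)
d=manip.snapshot("scene");cv2.imwrite("pics/s5.png",cv2.resize(d["frame"][100:250,120:330,::-1],None,fx=3,fy=3))
E
```

```text
time: 20.35
tcp_pos: [399.0, -297.9, 131.2]
eef_rot: [-0.096, 0.995, 0.0, -0.001]
contact_force: [0.7, 0.4, -0.6]
grip_width: 42.0
gripper_force: 20.0
dp [-0.08 -0.03  9.12] ang [ 0.001 -0.001  0.   ] yaw now -169.0 tcp [ 399.  -297.9  131.2] dist 91.0
```

View pics/w5.png

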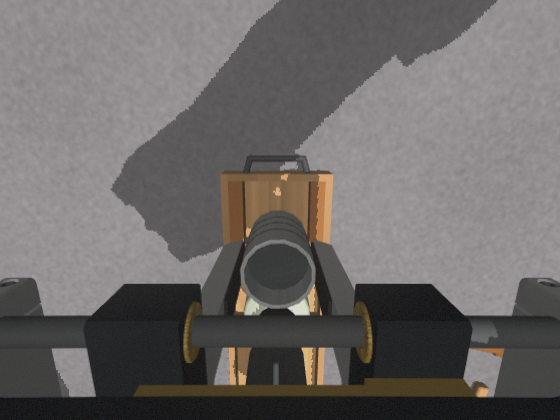

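The cup is centred at column 278 over the small bay, with the near end wall's top at row 173–181. One numeric check of that wall, then lower.

```bash
python3 - <<'E'
from h import *
d=np.load("w5.npy",allow_pickle=True).item()
u=np.array([np.cos(.19),np.sin(.19)]);a=ray(d,(277,173),28);l=ray(d,(221.5,173),28);r=ray(d,(332.5,173),28)
print(a,np.linalg.norm(l-r),"cup bay",a+39*u)
E
python3 -m inch '[{"dp":[-0.1,0,1],"angular":[0,0,0]},{"dp":[-0.1,0,2.5],"angular":[0,0,0]},{"dp":[-0.1,0,4],"angular":[0,0,0]}]'
```

```text
[ 360.86272254 -304.77776123] 105.64720474617975 cup bay [ 399.16088771 -297.41226432]
time: 20.7
tcp_pos: [400.8, -297.6, 91.1]
eef_rot: [-0.097, 0.995, -0.0, 0.0]
contact_force: [1.2, -0.3, -1.3]
grip_width: 42.0
gripper_force: 20.0
```

```bash
python3 -m inch '[{"dp":[0.1,0,1],"angular":[0,0,0]},{"dp":[0.1,0,2.2],"angular":[0,0,0]},{"dp":[0.1,0,3.2],"angular":[0,0,0]},{"dp":[0.1,0,4],"angular":[0,0,0]},{"dp":[0.1,0,4.4],"angular":[0,0,0]},{"dp":[0.1,0,4.6],"angular":[0,0,0]},{"dp":[0.1,0,4.7],"angular":[0,0,0]},{"dp":[0.1,0,4.7],"angular":[0,0,0]}]';  python3 -m inch '[{"dp":[0,0,0.1],"angular":[0,0,0]},{"dp":[0,0,0.1],"angular":[0,0,0]},{"dp":[0,0,0.2],"angular":[0,0,0]},{"dp":[0,0,0.2],"angular":[0,0,0]}]'
```

```text
time: 21.37
tcp_pos: [399.4, -298.9, 45.2]
eef_rot: [-0.096, 0.995, -0.0, 0.0]
contact_force: [1.0, 0.6, -0.5]
grip_width: 41.8
gripper_force: 20.0
time: 21.7
tcp_pos: [399.3, -298.8, 43.0]
eef_rot: [-0.096, 0.995, -0.0, 0.0]
contact_force: [-0.2, 0.3, -0.8]
grip_width: 42.2
gripper_force: 20.0
```

```bash
python3 -m inch '[{"dp":[0,0,0.1],"angular":[0,0,0]},{"dp":[0,0,0.2],"angular":[0,0,0]},{"dp":[0,0,0.2],"angular":[0,0,0]},{"dp":[0,0,0.2],"angular":[0,0,0]}]';  python3 -m inch '[{"dp":[0,0,0.05],"angular":[0,0,0]},{"dp":[0,0,0.1],"angular":[0,0,0]},{"dp":[0,0,0.1],"angular":[0,0,0]}]'
```

```text
time: 22.03
tcp_pos: [399.2, -298.7, 40.9]
eef_rot: [-0.096, 0.995, -0.0, -0.0]
contact_force: [-0.8, -0.9, -0.8]
grip_width: 41.8
gripper_force: 20.0
time: 22.28
tcp_pos: [399.3, -298.8, 40.1]
eef_rot: [-0.096, 0.995, -0.0, 0.0]
contact_force: [-1.0, 1.1, 3.0]
grip_width: 42.0
gripper_force: 20.0
```

```bash
python3 -m inch '[{"dp":[0,0,0],"angular":[0,0,0]},{"dp":[0,0,0],"angular":[0,0,0]},{"dp":[0,0,0],"angular":[0,0,0]},{"dp":[0,0,0],"angular":[0,0,0]},{"dp":[0,0,-1],"angular":[0,0,0]},{"dp":[0,0,-3],"angular":[0,0,0]},{"dp":[0,0,-6],"angular":[0,0,0]},{"dp":[0,0,-9],"angular":[0,0,0]},{"dp":[0,0,-11],"angular":[0,0,0]},{"dp":[0,0,-12],"angular":[0,0,0]},{"dp":[0,0,-12],"angular":[0,0,0]}]' 6.8; python3 -c "
from h import *
go(601.5,-83.5,150,186.4)"
```

```text
time: 23.2
tcp_pos: [400.1, -299.3, 162.3]
eef_rot: [-0.096, 0.995, -0.001, 0.002]
contact_force: [0.3, -0.2, -0.9]
grip_width: 68.2
gripper_force: 0.0
dp [-23.89  17.33   1.26] ang [-0.002  0.003  0.081] yaw now -169.0 tcp [ 400.1 -299.3  162.3] dist 295.0
```

```bash
python3 -m inch '[{"dp":[-1.5,1.1,0],"angular":[0,0,0.01]},{"dp":[-4.3,3.1,0],"angular":[0,0,0.02]},{"dp":[-7.2,5.2,0],"angular":[0,0,0.03]},{"dp":[-10.1,7.3,0],"angular":[0,0,0.04]},{"dp":[-13,9.4,0],"angular":[0,0,0.05]},{"dp":[-15.9,11.5,0],"angular":[0,0,0.06]},{"dp":[-18.8,13.6,0],"angular":[0,0,0.07]},{"dp":[-21.5,15.6,0.3],"angular":[0,0,0.08]},{"dp":[-23.3,16.9,0.8],"angular":[0,0,0.08]},{"dp":[-23.9,17.3,1.2],"angular":[0,0,0.08]},{"dp":[-23.9,17.3,1.2],"angular":[0,0,0.08]},{"dp":[-23.9,17.3,1.2],"angular":[0,0,0.08]}]' 9.4
python3 - <<'E'
from h import *
go(601.5,-83.5,30,186.4)
d=manip.snapshot("wrist");cv2.imwrite("pics/w6.png",d["frame"][:,:,::-1]);np.save("w6.npy",d,allow_pickle=True)
E
```

```text
time: 24.2
tcp_pos: [599.7, -84.1, 146.9]
eef_rot: [-0.056, 0.998, -0.0, -0.001]
contact_force: [-0.3, -0.5, 0.6]
grip_width: 94.0
gripper_force: 0.0
dp [-0.21  0.04 11.68] ang [-0.    -0.002  0.   ] yaw now -173.6 tcp [599.7 -84.1 146.9] dist 117.0
```

View pics/w6.png

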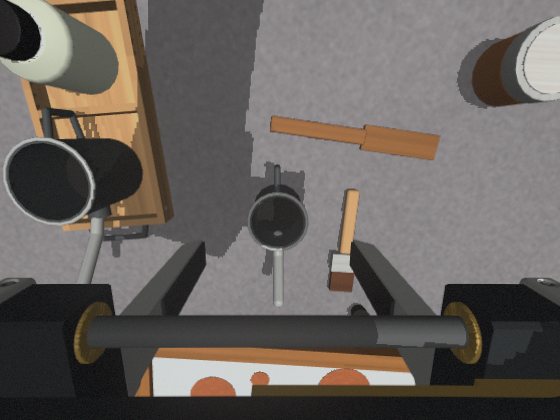

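The small can's rim is centred at (278,221), its spout straight along the tool axis, and the brush lies clear at x>330. Descend and grip.

```bash
python3 - <<'E'
from h import *
print(ray(np.load("w6.npy",allow_pickle=True).item(),(278,221),62))
E
python3 -m inch '[{"dp":[-0.2,0,1.5],"angular":[0,0,0]},{"dp":[-0.2,0,4],"angular":[0,0,0]},{"dp":[-0.2,0,6.5],"angular":[0,0,0]},{"dp":[-0.2,0,9],"angular":[0,0,0]},{"dp":[-0.2,0,11],"angular":[0,0,0]},{"dp":[-0.2,0,11.6],"angular":[0,0,0]},{"dp":[-0.2,0,11.6],"angular":[0,0,0]}]' 8.4; python3 -m inch '[{"dp":[0,0,0],"angular":[0,0,0]},{"dp":[0,0,0],"angular":[0,0,0]},{"dp":[0,0,0],"angular":[0,0,0]},{"dp":[0,0,0],"angular":[0,0,0]},{"dp":[0,0,0],"angular":[0,0,0]},{"dp":[0,0,0],"angular":[0,0,0]},{"dp":[0,0,0],"angular":[0,0,0]},{"dp":[0,0,0],"angular":[0,0,0]},{"dp":[0,0,0],"angular":[0,0,0]},{"dp":[0,0,0],"angular":[0,0,0]},{"dp":[0,0,0],"angular":[0,0,0]}]' 4.2 25
```

```text
[602.99137237 -82.30979205]
time: 24.83
tcp_pos: [601.5, -84.3, 31.1]
eef_rot: [-0.055, 0.998, -0.0, -0.001]
contact_force: [0.7, -0.8, 1.0]
grip_width: 84.1
gripper_force: 0.0
time: 25.75
tcp_pos: [603.2, -83.2, 32.7]
eef_rot: [-0.056, 0.998, -0.0, 0.0]
contact_force: [-1.7, -0.5, 7.5]
grip_width: 54.6
gripper_force: 25.0
```

```bash
python3 -m inch '[{"dp":[0,0,-0.5],"angular":[0,0,0]},{"dp":[0,0,-1.5],"angular":[0,0,0]},{"dp":[0,0,-3.5],"angular":[0,0,0]},{"dp":[0,0,-6],"angular":[0,0,0]},{"dp":[0,0,-8.5],"angular":[0,0,0]},{"dp":[0,0,-10.5],"angular":[0,0,0]},{"dp":[0,0,-11.7],"angular":[0,0,0]},{"dp":[0,0,-12],"angular":[0,0,0]},{"dp":[0,0,-12],"angular":[0,0,0]}]'; python3 -c "
from h import *
go(531.7,298.7,152,170.1)"
```

```text
time: 26.5
tcp_pos: [603.0, -83.0, 152.5]
eef_rot: [-0.056, 0.998, -0.0, 0.001]
contact_force: [-0.4, -0.7, -2.2]
grip_width: 54.3
gripper_force: 25.0
dp [ 2.8  38.73  0.05] ang [0.    0.001 0.285] yaw now -173.6 tcp [603.  -83.  152.5] dist 388.0
```

```bash
python3 -m inch '[{"dp":[0.1,1.5,0],"angular":[0,0,0.01]},{"dp":[0.3,4.5,0],"angular":[0,0,0.03]},{"dp":[0.6,8.2,0],"angular":[0,0,0.06]},{"dp":[0.9,12,0],"angular":[0,0,0.09]},{"dp":[1.1,15.8,0],"angular":[0,0,0.12]},{"dp":[1.4,19.6,0],"angular":[0,0,0.15]},{"dp":[1.7,23.4,0],"angular":[0,0,0.18]},{"dp":[1.9,27.2,0],"angular":[0,0,0.21]},{"dp":[2.2,31,0],"angular":[0,0,0.24]},{"dp":[2.5,34.6,0],"angular":[0,0,0.26]},{"dp":[2.7,37.4,0],"angular":[0,0,0.28]},{"dp":[2.8,38.7,0],"angular":[0,0,0.285]}]';python3 -m inch '[{"dp":[0,0,0],"angular":[0,0,0]},{"dp":[0,0,0],"angular":[0,0,0]}]'
python3 - <<'E'
from h import *
go(531.7,298.7,41,170.1)
d=manip.snapshot("wrist");cv2.imwrite("pics/w7.png",d["frame"][:,:,::-1]);np.save("w7.npy",d,allow_pickle=True)
E
```

```text
time: 27.5
tcp_pos: [529.2, 302.6, 150.1]
eef_rot: [0.085, 0.996, -0.0, -0.001]
contact_force: [0.1, 0.5, -2.2]
grip_width: 54.3
gripper_force: 25.0
time: 27.67
tcp_pos: [530.8, 298.4, 150.4]
eef_rot: [0.086, 0.996, -0.001, -0.001]
contact_force: [0.7, -1.8, -2.5]
grip_width: 54.1
gripper_force: 25.0
dp [-0.1   0.07 10.94] ang [-0.002 -0.002  0.001] yaw now 170.2 tcp [530.8 298.4 150.4] dist 109.0
```

View pics/w7.png

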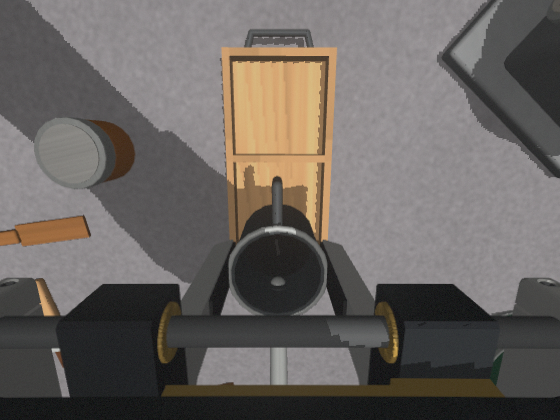

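The small can is centred over carrier2's far bay: divider at row 158, columns 226–332, middle about 279, and near end wall at row 49. I check the bay centre from the divider, and lower.

```bash
python3 - <<'E'
from h import *
d=np.load("w7.npy",allow_pickle=True).item()
a=ray(d,(278.5,158),28);b=ray(d,(279.5,48),28);l=ray(d,(225.5,158),28);r=ray(d,(332,158),28)
u=(a-b)/np.linalg.norm(a-b);print(a,np.linalg.norm(a-b),np.linalg.norm(l-r),np.degrees(np.arctan2(u[1],u[0])),"far+4",a+52*u,"near",a-48.5*u)
j=ray(d,(71.5,153),60);print("jar",j)
E
python3 -m inch '[{"dp":[0,0,1],"angular":[0,0,0]},{"dp":[0,0,2.5],"angular":[0,0,0]},{"dp":[0,0,4],"angular":[0,0,0]}]'
```

```text
[480.23292793 308.9695705 ] 99.14894264038983 106.88361972846549 -10.24079409992587 far+4 [531.40453027 299.72472792] near [432.50556806 317.59216405]
jar [442.54271507 128.40418727]
time: 27.97
tcp_pos: [532.0, 297.0, 110.9]
eef_rot: [0.087, 0.996, -0.0, 0.0]
contact_force: [-0.2, 0.1, -2.5]
grip_width: 54.5
gripper_force: 25.0
```

```bash
python3 -m inch '[{"dp":[0,0.1,1.2],"angular":[0,0,0]},{"dp":[0,0.2,2.7],"angular":[0,0,0]},{"dp":[0,0.2,4.2],"angular":[0,0,0]},{"dp":[0,0.2,5.4],"angular":[0,0,0]},{"dp":[0,0.2,6.2],"angular":[0,0,0]},{"dp":[0,0.2,6.5],"angular":[0,0,0]},{"dp":[0,0.2,6.6],"angular":[0,0,0]},{"dp":[0,0.2,6.6],"angular":[0,0,0]}]';  python3 -m inch '[{"dp":[0,0,0.1],"angular":[0,0,0]},{"dp":[0,0,0.1],"angular":[0,0,0]},{"dp":[0,0,0.2],"angular":[0,0,0]},{"dp":[0,0,0.2],"angular":[0,0,0]}]'
```

```text
time: 28.63
tcp_pos: [532.2, 300.3, 46.2]
eef_rot: [0.086, 0.996, 0.0, 0.0]
contact_force: [0.6, 0.2, -1.7]
grip_width: 54.7
gripper_force: 25.0
time: 28.97
tcp_pos: [532.0, 300.5, 44.2]
eef_rot: [0.086, 0.996, 0.0, 0.0]
contact_force: [0.1, -0.4, -2.4]
grip_width: 54.1
gripper_force: 25.0
```

```bash
python3 -m inch '[{"dp":[0,0,0.1],"angular":[0,0,0]},{"dp":[0,0,0.2],"angular":[0,0,0]},{"dp":[0,0,0.3],"angular":[0,0,0]},{"dp":[0,0,0.3],"angular":[0,0,0]}]';  python3 -m inch '[{"dp":[0,0,0.05],"angular":[0,0,0]},{"dp":[0,0,0.1],"angular":[0,0,0]},{"dp":[0,0,0.1],"angular":[0,0,0]}]'
```

```text
time: 29.3
tcp_pos: [531.9, 300.4, 40.8]
eef_rot: [0.086, 0.996, -0.0, -0.0]
contact_force: [1.1, 0.0, -1.5]
grip_width: 54.6
gripper_force: 25.0
time: 29.55
tcp_pos: [532.0, 300.4, 40.7]
eef_rot: [0.086, 0.996, 0.0, -0.0]
contact_force: [-5.1, -2.6, 12.4]
grip_width: 54.6
gripper_force: 25.0
```

```bash
python3 -m inch '[{"dp":[0,0,0],"angular":[0,0,0]},{"dp":[0,0,0],"angular":[0,0,0]},{"dp":[0,0,0],"angular":[0,0,0]},{"dp":[0,0,0],"angular":[0,0,0]},{"dp":[0,0,-1],"angular":[0,0,0]},{"dp":[0,0,-3],"angular":[0,0,0]},{"dp":[0,0,-6],"angular":[0,0,0]},{"dp":[0,0,-9],"angular":[0,0,0]},{"dp":[0,0,-11],"angular":[0,0,0]},{"dp":[0,0,-11],"angular":[0,0,0]},{"dp":[0,0,-11],"angular":[0,0,0]}]' 8; python3 -c "
from h import *
go(442.3,125.5,120,170.1)"
```

```text
time: 30.47
tcp_pos: [532.4, 300.7, 151.5]
eef_rot: [0.086, 0.996, 0.001, 0.001]
contact_force: [0.1, 0.1, -1.0]
grip_width: 80.1
gripper_force: 0.0
dp [  5.87 -18.81   3.11] ang [ 0.002  0.002 -0.   ] yaw now 170.1 tcp [532.4 300.7 151.5] dist 199.0
```

```bash
python3 -m inch '[{"dp":[0.5,-1.5,0],"angular":[0,0,0]},{"dp":[1.5,-4.8,0],"angular":[0,0,0]},{"dp":[2.6,-8.3,0],"angular":[0,0,0]},{"dp":[3.7,-11.8,0],"angular":[0,0,0]},{"dp":[4.8,-15.3,0.5],"angular":[0,0,0]},{"dp":[5.6,-17.8,1.5],"angular":[0,0,0]},{"dp":[5.9,-18.8,3],"angular":[0,0,0]},{"dp":[5.9,-18.8,3],"angular":[0,0,0]},{"dp":[5.9,-18.8,3],"angular":[0,0,0]}]' 9.4
python3 - <<'E'
from h import *
go(442.3,125.5,32,170.1)
d=manip.snapshot("wrist");cv2.imwrite("pics/w8.png",d["frame"][:,:,::-1]);np.save("w8.npy",d,allow_pickle=True)
print([(x["xy"],ray(d,x["xy"],50)) for x in manip.look_for("jar","wrist")])
E
```

```text
time: 31.22
tcp_pos: [441.0, 125.0, 119.5]
eef_rot: [0.087, 0.996, -0.0, -0.001]
contact_force: [0.8, -0.1, -0.1]
grip_width: 93.8
gripper_force: 0.0
dp [-0.13  0.08  8.75] ang [-0.001 -0.001 -0.001] yaw now 170.1 tcp [441.  125.  119.5] dist 87.0
[([274.1, 223.2], array([441.33927439, 122.95014113]))]
```

View pics/w8.png

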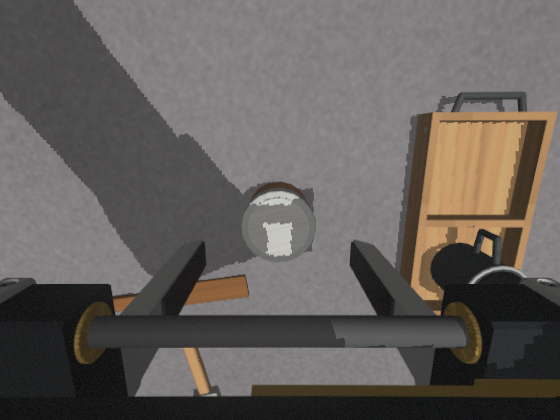

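The jar's lid is at (279,226), centred between the fingers, and the small can stands in the far bay. Descend, grip and lift.

```bash
python3 -m inch '[{"dp":[-0.1,0,1.5],"angular":[0,0,0]},{"dp":[-0.1,0,3.5],"angular":[0,0,0]},{"dp":[-0.1,0,5.5],"angular":[0,0,0]},{"dp":[-0.1,0,7.5],"angular":[0,0,0]},{"dp":[-0.1,0,8.5],"angular":[0,0,0]},{"dp":[-0.1,0,8.7],"angular":[0,0,0]},{"dp":[-0.1,0,8.7],"angular":[0,0,0]}]'; python3 -m inch '[{"dp":[0,0,0],"angular":[0,0,0]},{"dp":[0,0,0],"angular":[0,0,0]},{"dp":[0,0,0],"angular":[0,0,0]},{"dp":[0,0,0],"angular":[0,0,0]},{"dp":[0,0,0],"angular":[0,0,0]},{"dp":[0,0,0],"angular":[0,0,0]},{"dp":[0,0,0],"angular":[0,0,0]},{"dp":[0,0,0],"angular":[0,0,0]},{"dp":[0,0,0],"angular":[0,0,0]},{"dp":[0,0,0],"angular":[0,0,0]}]' 5.2 30;  python3 -m inch '[{"dp":[0,0,-0.5],"angular":[0,0,0]},{"dp":[0,0,-1.5],"angular":[0,0,0]},{"dp":[0,0,-3.5],"angular":[0,0,0]},{"dp":[0,0,-6],"angular":[0,0,0]},{"dp":[0,0,-8.5],"angular":[0,0,0]},{"dp":[0,0,-9.7],"angular":[0,0,0]},{"dp":[0,0,-10],"angular":[0,0,0]},{"dp":[0,0,-10],"angular":[0,0,0]}]'; python3 -c "
from h import *
go(431.5,316.8,132,170.1)"
```

```text
time: 31.9
tcp_pos: [442.6, 125.5, 33.0]
eef_rot: [0.086, 0.996, -0.0, -0.0]
contact_force: [0.2, -0.4, -0.3]
grip_width: 94.1
gripper_force: 0.0
time: 32.73
tcp_pos: [442.7, 125.2, 33.4]
eef_rot: [0.086, 0.996, 0.0, 0.0]
contact_force: [-2.5, -0.4, 7.7]
grip_width: 63.5
gripper_force: 30.0
time: 33.4
tcp_pos: [442.8, 125.3, 133.9]
eef_rot: [0.086, 0.996, 0.0, 0.001]
contact_force: [-0.5, -0.9, -3.1]
grip_width: 63.2
gripper_force: 30.0
dp [ 4.4  18.67  0.2 ] ang [ 0.001  0.001 -0.   ] yaw now 170.1 tcp [442.8 125.3 133.9] dist 192.0
```

```bash
python3 -m inch '[{"dp":[0.3,1.3,0],"angular":[0,0,0]},{"dp":[0.9,4,0],"angular":[0,0,0]},{"dp":[1.7,7.2,0],"angular":[0,0,0]},{"dp":[2.5,10.6,0],"angular":[0,0,0]},{"dp":[3.3,14,0],"angular":[0,0,0]},{"dp":[4,16.8,0],"angular":[0,0,0]},{"dp":[4.3,18.3,0],"angular":[0,0,0]},{"dp":[4.4,18.7,0],"angular":[0,0,0]},{"dp":[4.4,18.7,0],"angular":[0,0,0]},{"dp":[4.4,18.7,0],"angular":[0,0,0]}]'
python3 - <<'E'
from h import *
go(431.8,317,40,170.1)
d=manip.snapshot("wrist");cv2.imwrite("pics/w9.png",d["frame"][:,:,::-1]);np.save("w9.npy",d,allow_pickle=True)
E
```

```text
time: 34.23
tcp_pos: [431.3, 315.4, 132.2]
eef_rot: [0.087, 0.996, -0.001, -0.0]
contact_force: [-0.5, 0.0, -3.3]
grip_width: 63.2
gripper_force: 30.0
dp [-0.02  0.18  9.22] ang [-0.002 -0.001 -0.001] yaw now 170.0 tcp [431.3 315.4 132.2] dist 92.0
```

View pics/w9.png

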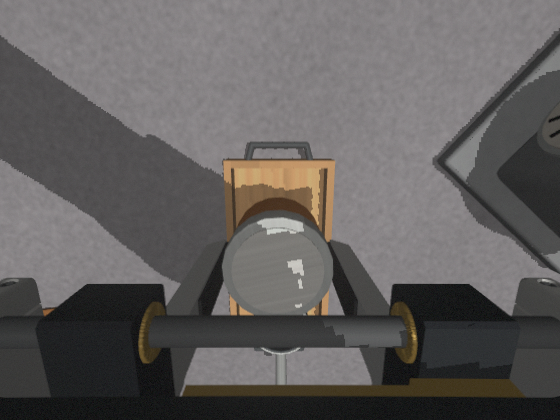

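The jar is centred at column 278 over the near bay of carrier2, whose end wall is at row 160 and spans x 224–334. Lowering to about z = 45, then by feel.

```bash
python3 -m inch '[{"dp":[0,0,1],"angular":[0,0,0]},{"dp":[0,0,2.5],"angular":[0,0,0]},{"dp":[0,0,4],"angular":[0,0,0]},{"dp":[0,0,5.5],"angular":[0,0,0]},{"dp":[0,0,7],"angular":[0,0,0]},{"dp":[0,0,8],"angular":[0,0,0]},{"dp":[0,0,8.4],"angular":[0,0,0]},{"dp":[0,0,8.6],"angular":[0,0,0]},{"dp":[0,0,8.6],"angular":[0,0,0]}]';  python3 -m inch '[{"dp":[0,0,0.1],"angular":[0,0,0]},{"dp":[0,0,0.1],"angular":[0,0,0]},{"dp":[0,0,0.2],"angular":[0,0,0]},{"dp":[0,0,0.2],"angular":[0,0,0]}]'
```

```text
time: 35.03
tcp_pos: [431.4, 316.6, 46.9]
eef_rot: [0.086, 0.996, -0.0, 0.0]
contact_force: [0.4, -0.2, -2.2]
grip_width: 63.6
gripper_force: 30.0
time: 35.37
tcp_pos: [431.4, 317.0, 45.2]
eef_rot: [0.086, 0.996, 0.0, 0.0]
contact_force: [-0.5, -0.7, -3.5]
grip_width: 63.3
gripper_force: 30.0
```

```bash
python3 -m inch '[{"dp":[0,0,0.1],"angular":[0,0,0]},{"dp":[0,0,0.2],"angular":[0,0,0]},{"dp":[0,0,0.3],"angular":[0,0,0]},{"dp":[0,0,0.3],"angular":[0,0,0]}]';  python3 -m inch '[{"dp":[0,0,0.05],"angular":[0,0,0]},{"dp":[0,0,0.1],"angular":[0,0,0]},{"dp":[0,0,0.1],"angular":[0,0,0]}]'
```

```text
time: 35.7
tcp_pos: [431.2, 316.8, 41.7]
eef_rot: [0.086, 0.996, -0.0, -0.0]
contact_force: [0.1, 0.0, -3.3]
grip_width: 63.7
gripper_force: 30.0
time: 35.95
tcp_pos: [431.3, 316.9, 41.4]
eef_rot: [0.086, 0.996, 0.0, -0.0]
contact_force: [-3.4, -2.5, 8.5]
grip_width: 63.3
gripper_force: 30.0
```

Seated. Release, rise, and check everything from above.

```bash
python3 -m inch '[{"dp":[0,0,0],"angular":[0,0,0]},{"dp":[0,0,0],"angular":[0,0,0]},{"dp":[0,0,0],"angular":[0,0,0]},{"dp":[0,0,0],"angular":[0,0,0]},{"dp":[0,0,-1],"angular":[0,0,0]},{"dp":[0,0,-3],"angular":[0,0,0]},{"dp":[0,0,-6],"angular":[0,0,0]},{"dp":[0,0,-9],"angular":[0,0,0]},{"dp":[0,0,-12],"angular":[0,0,0]},{"dp":[0,0,-14],"angular":[0,0,0]},{"dp":[0,0,-15],"angular":[0,0,0]},{"dp":[0,0,-15],"angular":[0,0,0]}]' 8.8; python3 -m inch '[{"dp":[1,-4,0],"angular":[0,0,0]},{"dp":[1,-8,0],"angular":[0,0,0]},{"dp":[1,-12,0],"angular":[0,0,0]},{"dp":[1,-16,0],"angular":[0,0,0]},{"dp":[1,-20,0],"angular":[0,0,0]},{"dp":[1,-24,0],"angular":[0,0,0]},{"dp":[1,-27,0],"angular":[0,0,0]},{"dp":[1,-27,0],"angular":[0,0,0]}]'
python3 - <<'E'
from h import *
s=manip.snapshot("scene");t=manip.snapshot("top")
a=cv2.resize(s["frame"][100:310,120:470,::-1],(500,300));b=cv2.resize(t["frame"][120:320,80:460,::-1],(570,300))
cv2.imwrite("pics/fin.png",np.vstack([np.pad(a,((0,0),(0,70),(0,0))),b]))
E
```

```text
time: 36.95
tcp_pos: [432.1, 317.5, 193.3]
eef_rot: [0.086, 0.996, 0.001, 0.001]
contact_force: [-0.3, 0.7, 0.6]
grip_width: 88.0
gripper_force: 0.0
time: 37.62
tcp_pos: [373.4, 48.0, 190.0]
eef_rot: [0.089, 0.996, -0.0, -0.001]
contact_force: [0.5, 0.4, 0.7]
grip_width: 87.9
gripper_force: 0.0
```

View pics/fin.png

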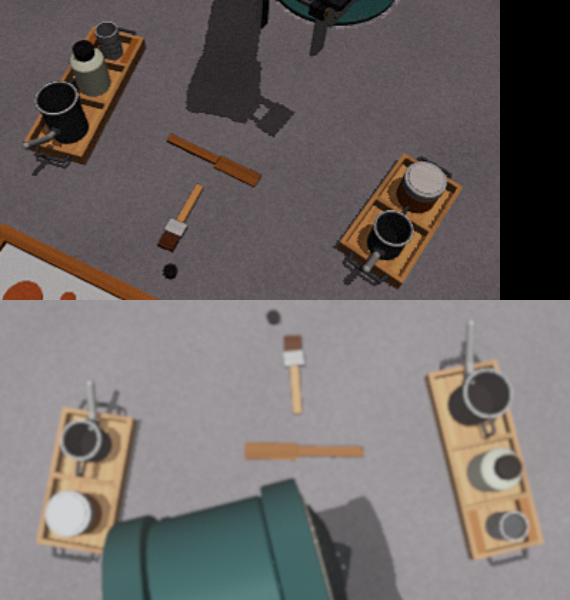

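All five things stand upright in their bays. The big can's spout tip is at (470,325), out over carrier3's far end, and the small can's at (90,385), over carrier2's. The robot is clear of everything.

```bash
python3 -c "
from bench import manip
print(manip.close_job())"
```

```text
the job is handed in; nothing more can be done
None
```

Both kits are made up and the job is handed in: in the last pictures all five items stand upright in their bays, both spouts point out over the carrier ends, and the robot is clear, at 37.6 s of the 144 s allowed.

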